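# Sort the jeweller's pieces and hold a spring clip open round the job card

### The arm

A 6-joint arm with a two-finger parallel gripper is mounted at the origin on the work surface. World frame = base frame: x ahead of the robot, y to its left, z up, the work surface at z = 0. Lengths are in mm, angles in rad, forces in N, time in s.
With the tool pointing down it reaches from about 350 to 925 mm from the base axis. Payload 6.4 kg.
Tool frame: the origin (TCP) lies at the very end of the fingers, on their centre line; the grasp point (between the pads) lies tcp_to_grasp behind it (tcp_to_grasp is the distance from the TCP to the grasp point, in mm); z points along the fingers, y is the line along which they close (so a half turn about z gives the same grasp; the last joint's range is limited). The gripper opens to 94 mm and grips with 3 to 60 N. Pads are 16 mm wide; open, the fingers measure 119 mm over their backs; the gripper's body (75 mm by 177 mm) begins 78 mm behind the grasp point.
Start: joints at [-1.437, 0.245, 1.558, -0, 1.339, -0.174], TCP at [196.931, -619.461, 205.455] pointing down, gripper open.
Joint ranges: [-3.13, 3.13], [-1.02, 2.26], [0.13, 2.54], [-0.95, 4.09], [0.21, 2.88], [-2.74, 2.74]. Speed limits (rad/s): [2.57, 2.57, 3.14, 3.14, 3.14, 3.14].

### API

Orientations are given as a unit quaternion [x, y, z, w].
In Python, from bench import get_obs, get_image, camera_params, close_job, find_in, regions_of, tcp_to_grasp gives the robot as it stands. The module is installed in compiled form; this text tells all that it offers.
- The arm moves only by the tool servo_tool, never from a script. Its argument "commands" is a list of rows, each a list of 3 entries, a list of its own where there are three numbers: the finger opening in mm, from 0 to 94, then the shift along the tool's x, y, z in mm, then the turn, a rotation vector about the tool's x, y, z in degrees. A call has 1 to 12 rows; each row shifts and turns the commanded pose from where the row before left it, along the tool's axes as they then stand; what a row does not reach is not made up. A row lasts 1/12 s, in which the tool goes at most 41.7 mm and 7.16 degrees, less where a joint would pass 70% of its speed; a pose out of reach is approached as far as the arm can. A call is refused whole if a number of a shift passes 41.7 or a number of a turn 7.16, either way. A call with a gripper value outside its range is refused whole. The fingers move at their own pace and stop on an object; "grip_force" is the grip in N (left out, the last holds). Time passes only in rows, so rows that do not move let the fingers close. It gives the time, the measured TCP pose, the force, the opening and the grip force at its end, in the units of the state.
- get_obs(): the state, without advancing time (a new reading comes with each control period).
- get_image(name): name is "side" or "top"; returns the picture (420x560x3 uint8, red, green, blue); there is no depth.
- camera_params(name): a dict with "camera_matrix" (3x3 intrinsics, pixels), "xyz" and "rotation" of the camera in the world. Camera axes: x right, y up, looking along -z (the intrinsics and any distortion apply to the point x, -y, -z); pixel columns grow to the right and rows downward; lengths in mm; the calibration is good to about 2 mm. A picture is of the moment at which its call begins. camera_params takes no time and is no camera call.
- close_job(): hands the job in; it is judged then, once.
Trained networks look in the newest picture that a camera, given by its name, has taken for a name from the list of things; names that differ only in an ending like _2 or _b are one class to them, and where a whole thing is asked for, a point or a joint stands for the part that bears it (a point fixed in the world has none). Each returns a list of dicts, best first, with "score" (0 to 1); they miss things now and then, are a little off and sometimes report something else, mostly with a low value. They report only what shows in the picture. A call takes as long as a camera call. They do not tell look-alikes from the thing itself.
- find_in(camera, query): "rect" ([left, top, right, bottom] in pixels, round what is visible of it).
- regions_of(camera, query): "mask" (420x560 bool, what is visible of it) and "rect" ([left, top, right, bottom] in pixels, round what is visible of it).
The state is a dict: "clock": time; "joint_positions": joint angles; "joint_vel": joint speeds; "joint_torque": joint torques, N m; "position": TCP position; "eef_rot": TCP orientation; "ft_force": force on the tool from outside, world axes, zero at the start; "moment": the same for the moment, N m; "width": opening from 0.0 (shut) to 1.0 (fully open); "gripper_force": force on a finger pad.
Only numpy, scipy, OpenCV 4.12 (cv2) and the standard library are available. Lean on these libraries where they do the work, as an engineer would, in place of code of your own. Each camera call takes 0.05 s, during which the arm holds its last target. There are 200 camera calls.

### The job

Close out this job at the jeweller's bench: put the loose ring blank into the tray that already holds ring blanks and the loose punch into the tray that holds punches, and let go of them. Then pick the spring clip up by its handles, squeeze it well open and bring it down over the middle of the top edge of the standing job card, square to it, so that the edge is clearly inside the gaping mouth between the jaws, but with the clip not touching the card, ready for a slip to be tucked in. Finish while holding the clip there, still squeezed open and still; leave everything else on the bench where it is.

Things in the scene. Friction and masses are not known exactly. Their poses are not given: they have to be found in the camera images.
- ring_mid (a point): loose brass ring blank, a plain short tube 28 mm outside, 20 mm bore, 16 mm tall, standing on its flat end on the bench; the point is its centre, 8 mm above the bench; z is the ring's axis. About 30 g
- punch_mid (a point): loose steel punch lying on the bench: a square shank 14 x 14 mm, 52 mm long along its x, with a 14 mm ball on the +x end (70 mm in all); the point is the centre of the shank, 7 mm above the bench. About 70 g
- ring_tray: open wooden tray 130 (its x) x 110 (its y) x 28 mm, walls and floor 5 mm thick; origin at the centre of its underside, z up. Three ring blanks (16 mm tall) are fixed in a row along its +x side (x above 24 mm); the rest of it is free
- punch_tray: open wooden tray 130 (its x) x 110 (its y) x 28 mm, walls and floor 5 mm thick; origin at the centre of its underside, z up. Two punches (14 mm tall) are fixed along its +x side, parallel to its y (x above 22 mm); the rest of it is free
- clip_mid (a point): spring clip standing upright on its closed steel jaws, 74 mm tall, 44 mm wide along its x, about 80 g; its two black handles stick up and lean apart to +y and -y. The point is the centre of the hinge pin, which runs along x, 36 mm above the soles of the jaws; z points up to the handles, and the jaws reach 36 mm down. The clip is the same turned half round
- clip_grip (a point): between the clip's handles, 26 mm above the pin, same axes. The handles are flat plates 30 mm wide (x); over their outsides they are 57 mm apart at the top (37 mm above the pin) and 32 mm low down. Squeezed along y to the stop they stand parallel, 28 mm over all, from 8 to 44 mm above the pin. 6 N starts to open the jaws, 8 to 14 N reaches the stop, 25 N is a sure grip
- clip_mouth (a point): centre of the clip's mouth, between the tips of the jaws: 34 mm straight below the pin, 2 mm above the soles of the closed jaws; same axes as the clip
- clip_jaw (a joint): how far each jaw of the clip is spread: 0 closed, 0.36 rad fully open (gap 25 mm at the tips, about 70 mm per rad); a spring closes it
- card_top (a point): middle of the top edge of the stiff job card, 95 mm above the bench. The card is 80 mm wide along x, 3 mm thick along y, stands upright (z up) and is fixed in a wooden block 100 x 50 x 26 mm; the card shows from 26 to 95 mm above the bench
- card_stand: the wooden block with the card, fixed to the bench; origin at the centre of the block's underside, axes as for the card
- jar: bystander, to be left alone: small closed glass jar, 38 mm across, 50 mm tall; origin under its centre
- solder_block: bystander, to be left alone: flat plaster soldering block 85 x 55 x 22 mm with copper discs on it; origin under its centre
- tweezers: bystander, to be left alone: steel tweezers lying flat, 100 mm long; origin under its centre
- screwdriver: bystander, to be left alone: small screwdriver with wooden handle, 120 mm long, lying; origin under it
- bench_block: bystander, to be left alone: square steel bench block 60 x 60 x 22 mm; origin under its centre
- hammer: bystander, to be left alone: hammer lying on the bench, 200 mm long; origin under it
Mind the look-alikes: they are no part of the job. Leave any orange look-alike of the part that bears punch_mid alone.

How it is judged (in metres and radians):
On the way, in this order (a step that is already met when the one before it is completed fails the run):
1. the ring blank lies in the ring tray and the punch in the punch tray, both let go (x of ring_mid in the frame of ring_tray between -0.06 and 0.06 m and y of ring_mid in the frame of ring_tray between -0.05 and 0.05 m and z of ring_mid in the frame of ring_tray below 0.03 m and linear speed of each of ring, punch below 0.03 m/s and contact force between the fingers and ring below 0.1 N and x of punch_mid in the frame of punch_tray between -0.06 and 0.06 m and y of punch_mid in the frame of punch_tray between -0.05 and 0.05 m and z of punch_mid in the frame of punch_tray below 0.03 m and contact force between the fingers and punch below 0.1 N), for 0.2 s.
2. the clip is lifted off the bench in the fingers (height (world z) of clip_mid above 0.06 m and contact force between the fingers and clip above 2 N), for 0.2 s.
At the end, for the whole second after the job is handed in: Both pieces inside their trays, released, at rest. Clip held still in the fingers, jaws spread over 0.22 rad, mouth 5-30 mm below the card's top edge, within 9 mm of its mid-plane and 22 mm of its middle, square and upright within 0.3 rad, under 0.5 N on the card (all of step 1 and value of joint clip_jaw above 0.22 rad and x of clip_mouth in the frame of card_top between -0.022 and 0.022 m and y of clip_mouth in the frame of card_top between -0.009 and 0.009 m and z of clip_mouth in the frame of card_top between -0.03 and -0.005 m and angle between the x axis of clip_mouth and the x axis of card_top, either way round below 0.3 rad and angle between clip_mouth's own z axis and vertical below 0.3 rad and contact force between the fingers and clip above 2 N and contact force between clip and card_stand below 0.5 N and linear speed of clip below 0.03 m/s); the arm keeps its last pose, push and grip.
It fails at once if a bystander is moved by more than 30 mm (distance of any of jar, solder_block, tweezers, screwdriver, bench_block, hammer from where it was at the start of the episode above 0.03 m).
It also fails if it takes over 69 s, if anything falls off the work surface, if the arm or the gripper's body presses on something with over 40 N, if the wrist force passes 120 N, or if a joint passes its speed limit or range.

## Working session

There is one attempt and no reset: what is moved stays moved. The work goes in short steps, Python scripts to look and compute and a tool call to move; the robot and the scene stay as the last step left them, time stands still between calls to the robot, and variables do not carry over. Pictures are saved under pics/ and viewed, at most 12 in all, crops included, and the job is handed in when it is done.

Besides the shell and the picture viewer there is one more tool, called after "Call:" as name(argument=value, ...) on one line, values as JSON. servo_tool: Moves the arm, as the interface text tells. Its arguments: {"type":"object","properties":{"commands":{"type":"array","items":{"type":"array"}},"grip_force":{"type":"number"}},"required":["commands"]}

```bash
mkdir -p pics
python3 - <<'E'
from bench import *
import cv2
for c in("top","side"):
    cv2.imwrite(f"pics/{c}0.png",get_image(c)[:,:,::-1])
    p=camera_params(c);print(c,p)
    for q in["ring_mid","punch_mid","ring_tray","punch_tray","clip_mid","card_stand"]:
        print(q,[(round(d["score"],2),[round(float(v)) for v in d["rect"]]) for d in find_in(c,q)][:4])
o=get_obs();print({k:o[k] for k in("clock","position","eef_rot","width")},tcp_to_grasp)
E
```

```text
top {'camera_matrix': array([[412.9005691 ,   0.        , 281.01665208],
       [  0.        , 412.9005691 , 200.49092637],
       [  0.        ,   0.        ,   1.        ]]), 'xyz': array([ 319.80187576,  -62.62424558, 1091.51105225]), 'rotation': array([-0.06823112,  0.06394585,  0.70932608, -0.6986501 ])}
ring_mid [(0.63, [258, 210, 278, 235])]
punch_mid [(0.6, [436, 249, 447, 276]), (0.55, [282, 182, 301, 198]), (0.46, [292, 255, 309, 278])]
ring_tray [(0.83, [367, 160, 414, 221])]
punch_tray [(0.9, [122, 164, 173, 224])]
clip_mid [(0.65, [257, 211, 280, 231]), (0.29, [319, 171, 333, 213])]
card_stand [(0.77, [221, 145, 258, 186])]
side {'camera_matrix': array([[404.62485782,   0.        , 281.33067076],
       [  0.        , 404.62485782, 208.8970442 ],
       [  0.        ,   0.        ,   1.        ]]), 'xyz': array([130.74188744, 639.82248003, 583.48868105]), 'rotation': array([-0.1243091 ,  0.48004992,  0.8421383 , -0.21190188])}
ring_mid [(0.73, [256, 300, 275, 316])]
punch_mid [(0.62, [338, 254, 371, 265]), (0.56, [327, 228, 345, 239]), (0.45, [264, 228, 277, 244])]
ring_tray [(0.83, [288, 173, 346, 211]), (0.71, [187, 293, 224, 309])]
punch_tray [(0.83, [112, 311, 214, 385]), (0.71, [292, 174, 346, 210])]
clip_mid [(0.92, [280, 230, 304, 266])]
card_stand [(0.56, [201, 221, 232, 274])]
{'clock': 0.7, 'position': array([ 196.92700284, -619.48449352,  205.49776541]), 'eef_rot': array([ 9.88182332e-01,  1.53283002e-01, -7.16090332e-06,  3.14020875e-05]), 'width': 1.001236886856439} 18.8
```

View pics/top0.png

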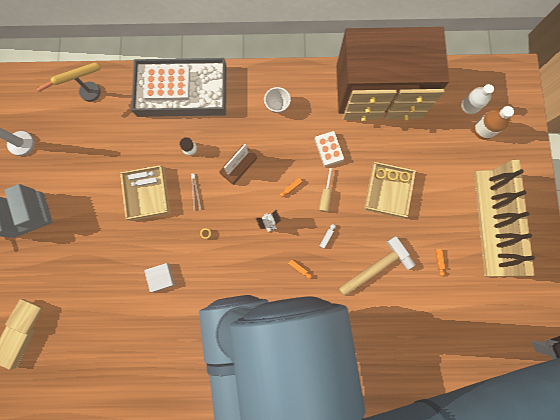

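View pics/side0.png

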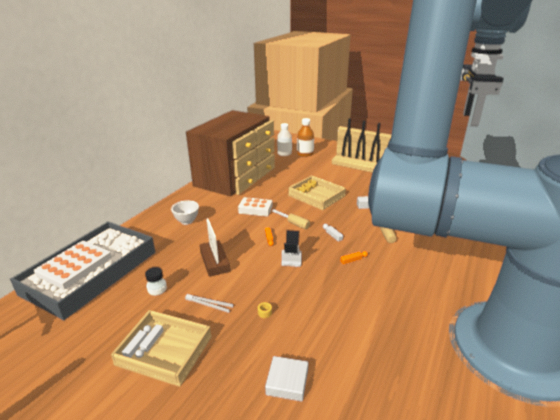

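The top view shows the ring at about (206,233), the steel punch at (328,236) and the clip at (268,220). The card is at (240,162), the punch tray at (146,193) and the ring tray at (391,189). The orange pieces are look-alikes. The side view agrees: clip (291,248), ring (265,309), punch (333,232).

```bash
cat > h.py <<'E'
import numpy as np,cv2
from bench import *
from scipy.spatial.transform import Rotation as R
P={c:camera_params(c) for c in("top","side")}
def ray(c,u,v):
    p=P[c];K=p["camera_matrix"];d=np.array([(u-K[0,2])/K[0,0],-(v-K[1,2])/K[1,1],-1])
    return np.array(p["xyz"]),R.from_quat(p["rotation"]).as_matrix()@d
def at(c,u,v,z):
    o,d=ray(c,u,v);return o+d*(z-o[2])/d[2]
def proj(c,X):
    p=P[c];K=p["camera_matrix"];q=R.from_quat(p["rotation"]).as_matrix().T@(np.array(X)-p["xyz"])
    return K[0,0]*q[0]/-q[2]+K[0,2],K[1,1]*q[1]/q[2]+K[1,2]
def tri(uv1,uv2):
    (a,d),(b,e)=ray("top",*uv1),ray("side",*uv2)
    s=np.linalg.lstsq(np.c_[d,-e],b-a,rcond=None)[0]
    return (a+d*s[0]+b+e*s[1])/2,np.linalg.norm(a+d*s[0]-b-e*s[1])
E
python3 - <<'E'
from h import *
np.set_printoptions(precision=1,suppress=True)
for n,u,v,z in[("ring",206,233,8),("punch",328,236,7),("clip",268,220,36),("card",238,156,95),("ptray",146,193,14),("rtray",391,189,14)]:
    print(n,at("top",u,v,z),proj("side",at("top",u,v,z)))
im=cv2.imread("pics/top0.png")
a=cv2.resize(im[140:190,215:265],(400,400),interpolation=3);b=cv2.resize(im[195:245,245:295],(400,400),interpolation=3)
cv2.imwrite("pics/c1.png",np.hstack([a,b]))
for q in["clip_mid","card_stand","ring_mid","punch_mid","ring_tray","punch_tray"]:
  for c in("top","side"):
    for r in regions_of(c,q)[:4]:
        m=r["mask"].astype(np.uint8);pts=np.argwhere(m)[:,::-1].astype(np.float32)
        print(q,c,round(r["score"],2),cv2.minAreaRect(pts),pts.mean(0))
E
```

```text
ring [441.  141.4   8. ] (np.float64(265.0601108074049), np.float64(309.36514574499313))
punch [ 428.3 -179.6    7. ] (np.float64(332.9252941656207), np.float64(231.41615921851002))
clip [469.1 -23.3  36. ] (np.float64(290.8214885926363), np.float64(249.91021493220714))
card [623.9  48.4  95. ] (np.float64(214.22093082713687), np.float64(225.90884953875118))
ptray [550.  302.9  14. ] (np.float64(165.76773804789963), np.float64(343.98924357093176))
rtray [ 550.5 -351.1   14. ] (np.float64(316.8052707867464), np.float64(190.71376772370053))
clip_mid top 0.57 ((269.2069091796875, 222.0172576904297), (17.26966667175293, 23.026222229003906), 68.19859313964844) [268.7 221. ]
clip_mid side 0.91 ((291.0, 247.0), (34.0, 18.0), 90.0) [291.1 249. ]
clip_mid side 0.59 ((264.5, 309.5), (15.0, 13.0), 90.0) [264.6 309.5]
card_stand top 0.72 ((238.1157684326172, 164.10214233398438), (20.686702728271484, 37.844757080078125), 41.423667907714844) [238.  164.2]
card_stand top 0.4 ((269.60003662109375, 221.1999969482422), (16.099689483642578, 22.360679626464844), 63.43495178222656) [269.1 220.2]
card_sta
[... 1086 characters left out ...]
4821777344) [353.1 256.4]
ring_tray top 0.42 ((238.6685333251953, 164.20166015625), (21.332542419433594, 38.50263595581055), 41.987213134765625) [238.3 164.3]
ring_tray top 0.19 ((325.3565673828125, 199.57786560058594), (10.049468040466309, 23.539291381835938), 5.19442892074585) [325.5 200.3]
ring_tray side 0.85 ((316.5079345703125, 191.4792022705078), (53.17680740356445, 27.233642578125), 20.854455947875977) [316.9 191.5]
punch_tray side 0.89 ((160.55252075195312, 344.83489990234375), (89.4883804321289, 65.96844482421875), 17.650123596191406) [162.3 346.6]
punch_tray side 0.21 ((254.8657684326172, 206.2753448486328), (31.824176788330078, 15.231636047363281), 6.009005546569824) [254.9 206.3]
```

View pics/c1.png

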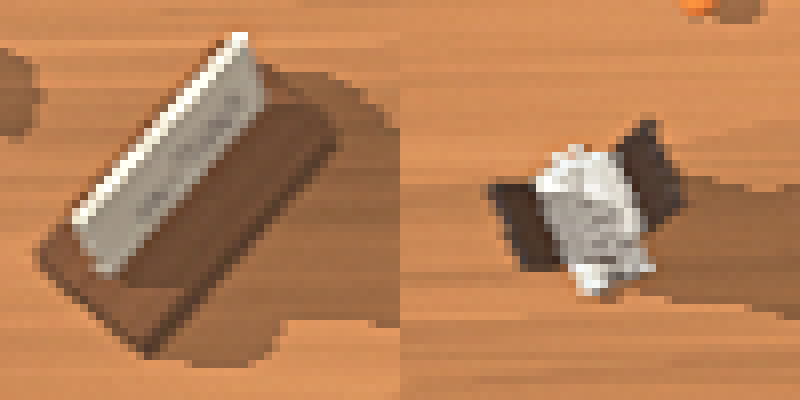

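```bash
cat >> h.py <<'E'
np.set_printoptions(precision=1,suppress=True)
def yaw(d): return (np.degrees(np.arctan2(d[1],d[0]))+90)%180-90
def go(xy,z,ty=None):
    "turn (deg about tool z) so tool y lies along world heading ty, then shifts along the turned tool axes"
    o=get_obs();M=R.from_quat(o["eef_rot"]).as_matrix();t=0
    if ty is not None:
        t=(np.degrees(np.arctan2(M[1,1],M[0,1]))-ty+90)%180-90
        M=M@R.from_rotvec([0,0,t],degrees=True).as_matrix()
    print("turn",round(t,1),"shift",M.T@(np.r_[xy,z]-o["position"]),"q6",np.degrees(o["joint_positions"][5]).round(),"pos",o["position"])
E
python3 - <<'E'
from h import *
a,b=at("top",245,144.5,95),at("top",224.75,167.2,95)
print("card",(a+b)/2,np.linalg.norm(a-b),"x yaw",yaw(a-b),proj("side",a),proj("side",b))
c=[at("top",u,v,73) for u,v in[(256.2,218.1),(260.6,228.7),(276.9,210),(280.6,218.1)]]
print("clip",sum(c)/4,"x yaws",yaw(c[0]-c[1]),yaw(c[2]-c[3]),"y yaw",yaw(c[0]+c[1]-c[2]-c[3]),np.linalg.norm(c[0]+c[1]-c[2]-c[3])/2)
p=[at("top",328.2+s*.485*12,235.6-s*.875*12,7) for s in(-1,1)]
print("punch",p,yaw(p[0]-p[1]))
print("ring",at("top",205.9,233.3,8))
for n,q in[("pt",[(121,170),(164,165),(172,215),(128,220)]),("rt",[(374,163),(417,170),(410,217),(366,209)])]:
    w=[at("top",*x,28) for x in q];print(n,sum(w)/4,yaw(w[1]-w[0]),yaw(w[2]-w[1]),[np.linalg.norm(w[i]-w[i-1]) for i in range(4)])
E
python3 -c "
from h import *
go([430,-179],100,0)"
```

```text
card [624.6  56.1  95. ] 77.17303729060602 x yaw -40.86234705093284 (np.float64(208.2403671907445), np.float64(218.8882957199729)) (np.float64(215.7618618380635), np.float64(236.7618888104539))
clip [467.1 -26.2  73. ] x yaws 22.067043195968708 23.514113489687674 y yaw -65.96312104166753 55.73198314591263
punch [array([ 402.1, -164. ,    7. ]), array([ 456.9, -196.5,    7. ])] -30.70261999865599
ring [440.3 141.6   8. ]
pt [549.2 297.6  28. ] -84.0583429816737 10.907234850373783 [np.float64(137.41643953969663), np.float64(114.9940916405198), np.float64(137.92844526662748), np.float64(114.96978743795574)]
rt [ 546.1 -349.2   28. ] 79.40097480320077 -12.421463282451157 [np.float64(126.84548182859774), np.float64(114.70199721542558), np.float64(128.49979005420852), np.float64(115.20084731667446)]
turn -72.4 shift [440.5 233.1 105.5] q6 -10.0 pos [ 196.9 -619.5  205.5]
```

```bash
python3 -c "
from h import *
go([429.5,-180],100,59.3)"
```

```text
turn 48.3 shift [ -24.4 -496.6  105.5] q6 -10.0 pos [ 196.9 -619.5  205.5]
```

Call:
servo_tool(commands=[[94,[0,0,8],[0,0,6.9]],[94,[0,0,8],[0,0,6.9]],[94,[0,0,8],[0,0,6.9]],[94,[0,0,8],[0,0,6.9]],[94,[0,0,8],[0,0,6.9]],[94,[0,0,8],[0,0,6.9]],[94,[0,0,8],[0,0,6.9]]], grip_force=20)

```text
clock: 1.88
position: [197.0, -619.5, 149.1]
eef_rot: [0.964, -0.267, 0.0, 0.0]
ft_force: [0.1, 0.4, 0.1]
width: 0.998
gripper_force: 0.0
```

Call:
servo_tool(commands=[[94,[-2,-41,4],[0,0,0]],[94,[-2,-41,4],[0,0,0]],[94,[-2,-41,4],[0,0,0]],[94,[-2,-41,4],[0,0,0]],[94,[-2,-41,4],[0,0,0]],[94,[-2,-41,4],[0,0,0]],[94,[-2,-41,4],[0,0,0]],[94,[-2,-41,4],[0,0,0]],[94,[-2,-41,4],[0,0,0]],[94,[-2,-41,4],[0,0,0]],[94,[-2,-41,4],[0,0,0]],[60,[-2,-41,4],[0,0,0]]])

```text
clock: 2.88
position: [427.9, -182.3, 101.7]
eef_rot: [0.964, -0.265, 0.001, 0.0]
ft_force: [-0.0, 0.6, -0.2]
width: 0.957
gripper_force: 0.0
```

Call:
servo_tool(commands=[[50,[0,0,0],[0,0,0]],[50,[0,0,0],[0,0,0]],[50,[0,0,0],[0,0,0]]])

```text
clock: 3.13
position: [427.4, -184.4, 101.7]
eef_rot: [0.964, -0.264, 0.0, 0.0]
ft_force: [0.8, -0.5, -0.8]
width: 0.75
gripper_force: 0.0
```

```bash
python3 -c "
from h import *
go([429.5,-180],3,59.3)
cv2.imwrite('pics/s1.png',cv2.resize(get_image('side')[150:300,230:430,::-1],(800,600),interpolation=3))"
```

```text
turn 0.1 shift [-0.4 -4.9 98.7] q6 83.0 pos [ 427.4 -184.4  101.7]
```

View pics/s1.png

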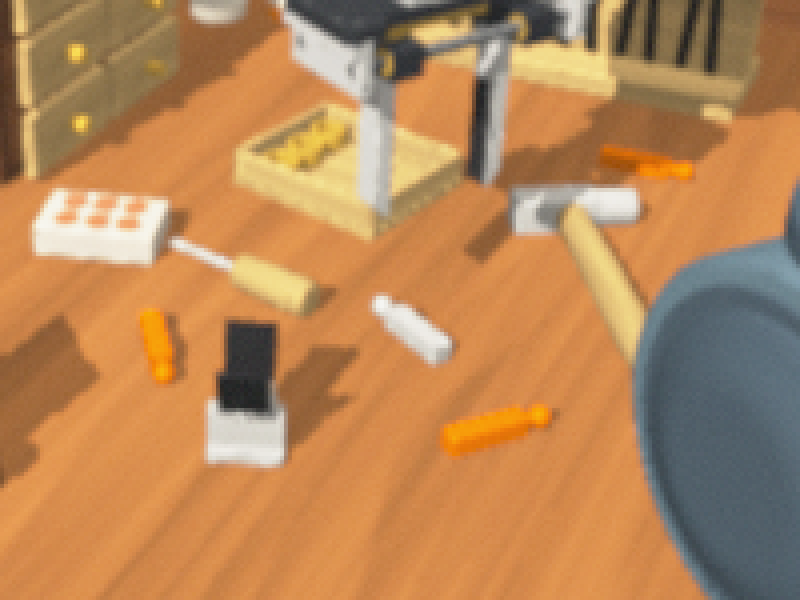

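The punch's ball end is the far end, at about (382,303) in the crop. I'll shift 6–7 mm towards the shank centre and descend.

Call:
servo_tool(commands=[[50,[-7,-4.5,0],[0,0,0]],[50,[0,0,20],[0,0,0]],[50,[0,0,20],[0,0,0]],[50,[0,0,20],[0,0,0]],[50,[0,0,20],[0,0,0]],[50,[0,0,10],[0,0,0]],[50,[0,0,8.5],[0,0,0]],[50,[0,0,0],[0,0,0]],[0,[0,0,0],[0,0,0]],[0,[0,0,0],[0,0,0]],[0,[0,0,0],[0,0,0]],[0,[0,0,0],[0,0,0]]])

```text
clock: 4.18
position: [424.1, -177.0, 3.8]
eef_rot: [0.964, -0.264, 0.001, 0.0]
ft_force: [-0.4, -0.4, 0.6]
width: 0.289
gripper_force: 0.0
```

Call:
servo_tool(commands=[[0,[0,0,0],[0,0,0]],[0,[0,0,0],[0,0,0]],[0,[0,0,-20],[0,0,0]],[0,[0,0,-40],[0,0,0]],[0,[0,0,-40],[0,0,0]],[0,[0,0,0],[0,0,0]]])

```text
clock: 4.68
position: [428.0, -179.7, 110.7]
eef_rot: [0.964, -0.264, 0.007, 0.003]
ft_force: [0.6, -0.9, 0.0]
width: 0.147
gripper_force: 20.0
```

```bash
python3 -c "
from h import *
print(get_obs()['width']*94)
go([534,296],103,98)"
```

```text
13.828321539994393
turn -38.6 shift [ 171.1 -456.4    4.8] q6 84.0 pos [ 428.  -179.7  110.7]
```

Call:
servo_tool(commands=[[0,[0,0,0],[0,0,-7.1]],[0,[0,0,0],[0,0,-7.1]],[0,[0,0,0],[0,0,-7.1]],[0,[0,0,0],[0,0,-7.1]],[0,[0,0,0],[0,0,-7.1]],[0,[0,0,0],[0,0,-7.1]],[0,[0,0,0],[0,0,-7.1]],[0,[0,0,0],[0,0,-7.1]],[0,[0,0,0],[0,0,-7.1]],[0,[0,0,0],[0,0,-7.1]],[0,[0,0,0],[0,0,-7.1]],[0,[0,0,0],[0,0,-7.1]]])

```text
clock: 5.68
position: [423.2, -176.4, 102.4]
eef_rot: [0.887, 0.461, -0.0, -0.0]
ft_force: [0.4, 0.1, 0.4]
width: 0.145
gripper_force: 20.0
```

Call:
servo_tool(commands=[[0,[0,0,0],[0,0,-7.1]],[0,[0,0,0],[0,0,-7.1]],[0,[0,0,0],[0,0,-7.1]],[0,[0,0,0],[0,0,-7.1]],[0,[0,0,0],[0,0,-7.1]],[0,[0,0,0],[0,0,-7.1]],[0,[0,0,0],[0,0,0]]])

```text
clock: 6.27
position: [423.2, -176.4, 102.4]
eef_rot: [0.661, 0.75, -0.0, -0.0]
ft_force: [0.4, -0.3, -0.7]
width: 0.147
gripper_force: 20.0
```

```bash
python3 -c "
from h import *
go([531,295.5],103,8)"
```

```text
turn -0.7 shift [452.3 172.4  -0.5] q6 -44.0 pos [ 423.2 -176.4  102.4]
```

Call:
servo_tool(commands=[[0,[20,0,-30],[0,0,0]],[0,[40,16,0],[0,0,0]],[0,[40,16,0],[0,0,0]],[0,[40,16,0],[0,0,0]],[0,[40,16,0],[0,0,0]],[0,[40,16,0],[0,0,0]],[0,[40,16,0],[0,0,0]],[0,[40,16,0],[0,0,0]],[0,[40,16,0],[0,0,0]],[0,[40,16,0],[0,0,0]],[0,[40,16,0],[0,0,0]],[0,[32,12,30],[0,0,0]]])

```text
clock: 7.27
position: [538.1, 281.3, 110.6]
eef_rot: [0.662, 0.749, 0.005, 0.003]
ft_force: [2.5, -0.3, 0.2]
width: 0.148
gripper_force: 20.0
```

Call:
servo_tool(commands=[[0,[0,0,0],[0,0,0]],[0,[0,0,0],[0,0,0]],[0,[0,0,0],[0,0,0]]])

```text
clock: 7.52
position: [533.5, 276.4, 105.1]
eef_rot: [0.662, 0.749, -0.0, -0.0]
ft_force: [0.7, -0.5, -0.5]
width: 0.147
gripper_force: 20.0
```

```bash
python3 -c "
from h import *
go([531,295.5],10,8)
cv2.imwrite('pics/s2.png',cv2.resize(get_image('side')[250:400,80:280,::-1],(800,600),interpolation=3))"
```

```text
turn -1.0 shift [19.3  0.3 95.1] q6 10.0 pos [533.5 276.4 105.1]
```

View pics/s2.png

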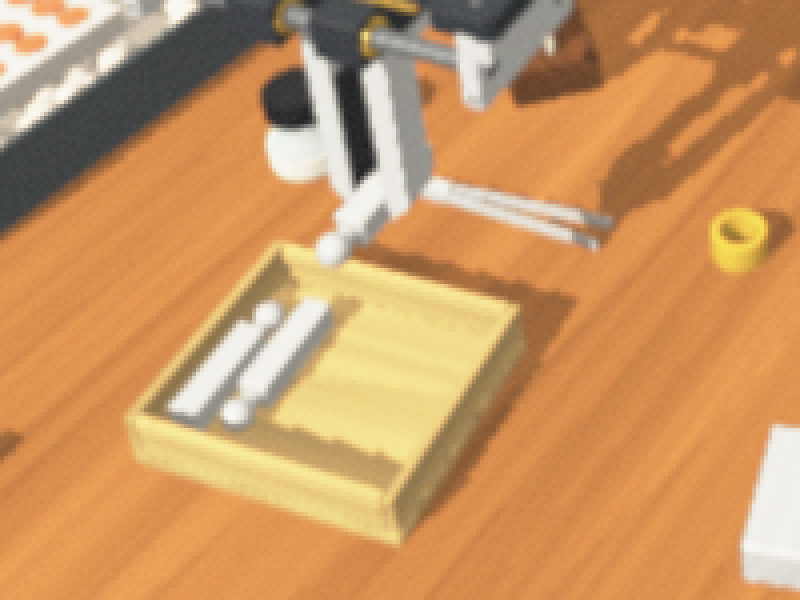

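Call:
servo_tool(commands=[[0,[11,1.5,0],[0,0,0]],[0,[0,0,20],[0,0,0]],[0,[0,0,20],[0,0,0]],[0,[0,0,20],[0,0,0]],[0,[0,0,15],[0,0,0]],[0,[0,0,12],[0,0,0]],[0,[0,0,7.5],[0,0,0]],[0,[0,0,0],[0,0,0]],[32,[0,0,0],[0,0,0]],[32,[0,0,0],[0,0,0]],[32,[0,0,0],[0,0,0]],[32,[0,0,0],[0,0,0]]])

```text
clock: 8.57
position: [534.7, 288.2, 12.1]
eef_rot: [0.662, 0.75, 0.001, 0.001]
ft_force: [0.2, -0.9, -0.5]
width: 0.336
gripper_force: 0.0
```

Call:
servo_tool(commands=[[32,[0,0,-20],[0,0,0]],[32,[0,0,-40],[0,0,0]],[50,[0,0,-40],[0,0,0]],[50,[0,0,0],[0,0,0]],[50,[0,0,0],[0,0,0]],[50,[0,0,0],[0,0,0]]])

```text
clock: 9.07
position: [533.7, 287.9, 111.0]
eef_rot: [0.662, 0.75, 0.0, 0.0]
ft_force: [-0.6, 0.9, -1.2]
width: 0.53
gripper_force: 0.0
```

```bash
python3 -c "
from h import *
print(get_obs()['width']*94)
go([440.5,141.5],4,None)
cv2.imwrite('pics/s3.png',cv2.resize(get_image('side')[250:400,80:280,::-1],(800,600),interpolation=3))
r=[x for x in regions_of('side','ring_mid')];print([(x['score'],x['rect']) for x in r])"
```

```text
49.842080225170434
turn 0 shift [-133.7 -110.7  107. ] q6 11.0 pos [533.7 287.9 111. ]
[(0.59, [256.1, 299.1, 272.9, 317.3])]
```

View pics/s3.png

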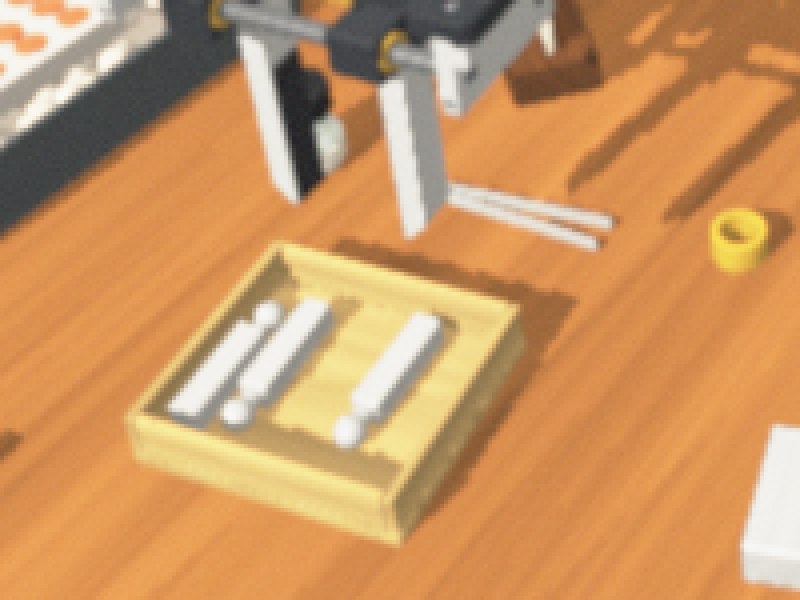

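The punch lies cleanly in its tray, at about (395,375) in the crop. Next is the ring.

Call:
servo_tool(commands=[[50,[-33.4,-27.7,0],[0,0,0]],[50,[-33.4,-27.7,0],[0,0,0]],[50,[-33.4,-27.7,0],[0,0,0]],[50,[-33.4,-27.7,0],[0,0,0]],[50,[0,0,0],[0,0,0]],[50,[0,0,30],[0,0,0]],[50,[0,0,30],[0,0,0]],[50,[0,0,25],[0,0,0]],[50,[0,0,0],[0,0,0]],[50,[0,0,0],[0,0,0]]])

```text
clock: 10.0
position: [442.5, 147.4, 24.3]
eef_rot: [0.662, 0.75, -0.002, -0.002]
ft_force: [0.8, 0.0, 0.3]
width: 0.532
gripper_force: 0.0
```

```bash
python3 -c "
from h import *
go([440.5,141.5],4,None)"
```

```text
turn 0 shift [-5.6 -2.6 20.3] q6 -3.0 pos [442.5 147.4  24.3]
```

Call:
servo_tool(commands=[[50,[-5.5,-2.6,0],[0,0,0]],[50,[0,0,12],[0,0,0]],[50,[0,0,8.5],[0,0,0]],[50,[0,0,0],[0,0,0]],[0,[0,0,0],[0,0,0]],[0,[0,0,0],[0,0,0]],[0,[0,0,0],[0,0,0]],[0,[0,0,0],[0,0,0]],[0,[0,0,0],[0,0,0]]])

```text
clock: 10.75
position: [442.9, 141.7, 6.1]
eef_rot: [0.662, 0.75, 0.0, 0.0]
ft_force: [-0.0, -0.4, 2.7]
width: 0.294
gripper_force: 20.0
```

Call:
servo_tool(commands=[[0,[0,0,-20],[0,0,0]],[0,[0,0,-40],[0,0,0]],[0,[0,0,-40],[0,0,0]],[0,[0,0,-30],[0,0,0]],[0,[0,0,0],[0,0,0]]])

```text
clock: 11.17
position: [447.0, 142.1, 142.6]
eef_rot: [0.662, 0.75, 0.005, 0.005]
ft_force: [0.3, -0.4, -0.3]
width: 0.292
gripper_force: 20.0
```

```bash
python3 -c "
from h import *
print(get_obs()['width']*94)
go([531,-346],130,79)
go([531,-346],130,-11)
go([531,-346],130)"
```

```text
27.41168757224414
turn -71.8 shift [-175.5 -463.1   13.3] q6 -3.0 pos [447.  142.1 142.6]
turn 18.2 shift [-463.1  175.5   13.3] q6 -3.0 pos [447.  142.1 142.6]
turn 0 shift [-494.8   22.4   13.3] q6 -3.0 pos [447.  142.1 142.6]
```

Call:
servo_tool(commands=[[0,[-41,1.8,0],[0,0,0]],[0,[-41,1.8,0],[0,0,0]],[0,[-41,1.8,0],[0,0,0]],[0,[-41,1.8,0],[0,0,0]],[0,[-41,1.8,0],[0,0,0]],[0,[-41,1.8,0],[0,0,0]],[0,[-41,1.8,0],[0,0,0]],[0,[-41,1.8,0],[0,0,0]],[0,[-41,1.8,0],[0,0,0]],[0,[-41,1.8,0],[0,0,0]],[0,[-41,1.8,0],[0,0,0]],[0,[-41,1.8,0],[0,0,0]]])

```text
clock: 12.17
position: [524.4, -345.6, 134.3]
eef_rot: [0.662, 0.75, 0.0, -0.001]
ft_force: [-0.3, 0.5, 0.4]
width: 0.292
gripper_force: 20.0
```

Call:
servo_tool(commands=[[0,[0,0,15],[0,0,0]],[0,[0,0,15],[0,0,0]],[0,[0,0,0],[0,0,0]],[0,[0,0,0],[0,0,0]]])

```text
clock: 12.5
position: [523.9, -343.0, 103.7]
eef_rot: [0.662, 0.75, 0.0, -0.002]
ft_force: [0.1, -0.4, -0.0]
width: 0.293
gripper_force: 20.0
```

```bash
python3 -c "
from h import *
print(get_obs()['width']*94)
go([530,-346],11.5)"
```

```text
27.5567186110282
turn 0 shift [-3.9  5.9 92.2] q6 -51.0 pos [ 523.9 -343.   103.7]
```

Call:
servo_tool(commands=[[0,[-4,6,0],[0,0,0]],[0,[0,0,22],[0,0,0]],[0,[0,0,22],[0,0,0]],[0,[0,0,20],[0,0,0]],[0,[0,0,15],[0,0,0]],[0,[0,0,12.5],[0,0,0]],[0,[0,0,0],[0,0,0]],[0,[0,0,0],[0,0,0]],[42,[0,0,0],[0,0,0]],[42,[0,0,0],[0,0,0]],[42,[0,0,0],[0,0,0]],[42,[0,0,0],[0,0,0]]])

```text
clock: 13.5
position: [531.8, -347.5, 14.9]
eef_rot: [0.662, 0.75, -0.0, 0.001]
ft_force: [-0.2, 0.2, 1.1]
width: 0.442
gripper_force: 0.0
```

Call:
servo_tool(commands=[[42,[0,0,-20],[0,0,0]],[42,[0,0,-40],[0,0,0]],[94,[0,0,-40],[0,0,0]],[94,[0,0,-20],[0,0,0]],[94,[0,0,0],[0,0,0]],[94,[0,0,0],[0,0,0]]])

```text
clock: 14.0
position: [532.1, -347.8, 135.9]
eef_rot: [0.662, 0.75, -0.0, 0.002]
ft_force: [-0.6, -0.1, -1.5]
width: 0.693
gripper_force: 0.0
```

```bash
python3 -c "
from h import *
print(get_obs()['width']*94)
go([467,-25.5],120,-66.5)
cv2.imwrite('pics/s4.png',cv2.resize(get_image('side')[150:300,230:430,::-1],(800,600),interpolation=3))"
```

```text
65.15231682140904
turn 73.6 shift [  68.8 -321.6   14.9] q6 -51.0 pos [ 532.1 -347.8  135.9]
```

View pics/s4.png

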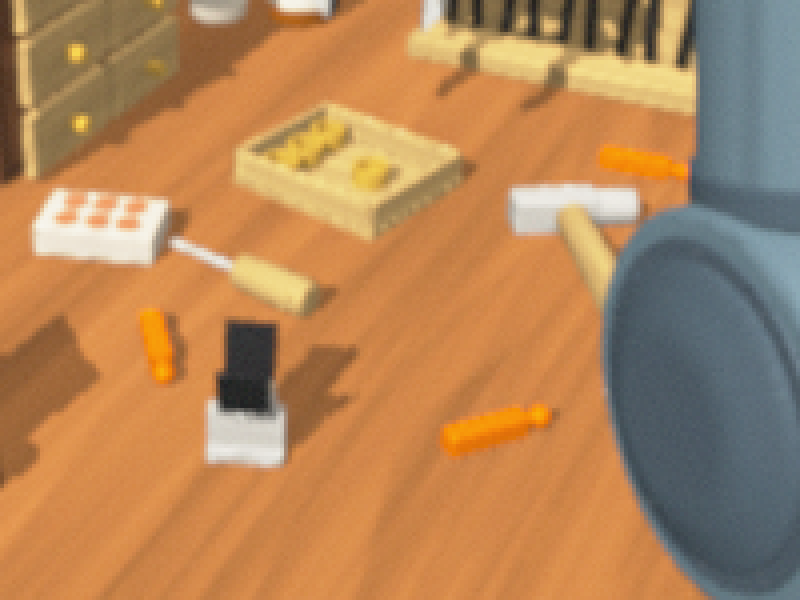

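The ring sits in its tray, at about (373,172) in the crop. Now the clip.

Call:
servo_tool(commands=[[94,[0,0,0],[0,0,6.7]],[94,[0,0,0],[0,0,6.7]],[94,[0,0,0],[0,0,6.7]],[94,[0,0,0],[0,0,6.7]],[94,[0,0,0],[0,0,6.7]],[94,[0,0,0],[0,0,6.7]],[94,[0,0,0],[0,0,6.7]],[94,[0,0,0],[0,0,6.7]],[94,[0,0,0],[0,0,6.7]],[94,[0,0,0],[0,0,6.7]],[94,[0,0,0],[0,0,6.7]],[94,[0,0,0],[0,0,0]]])

```text
clock: 15.05
position: [530.2, -346.1, 131.2]
eef_rot: [0.979, 0.202, -0.001, -0.002]
ft_force: [0.2, -0.0, -0.4]
width: 0.998
gripper_force: 0.0
```

Call:
servo_tool(commands=[[94,[7.6,-36,0],[0,0,0]],[94,[7.6,-36,0],[0,0,0]],[94,[7.6,-36,0],[0,0,0]],[94,[7.6,-36,0],[0,0,0]],[94,[7.6,-36,0],[0,0,0]],[94,[7.6,-36,0],[0,0,0]],[94,[7.6,-36,0],[0,0,0]],[94,[7.6,-36,0],[0,0,0]],[94,[7.6,-36,0],[0,0,0]],[94,[0,0,0],[0,0,0]],[94,[0,0,0],[0,0,0]],[94,[0,0,0],[0,0,0]]])

```text
clock: 16.05
position: [464.9, -22.7, 133.2]
eef_rot: [0.979, 0.204, -0.001, -0.0]
ft_force: [-0.6, -0.7, 0.5]
width: 0.996
gripper_force: 0.0
```

```bash
python3 -c "
from h import *
go([467,-25.5],43,-66.5)
b=[x for x in regions_of('side','clip_mid')] if get_image('side') is not None else 0
r=b[0];print(r['score'],r['rect'],proj('side',[467,-25.5,36]),proj('side',[467,-25.5,0]),proj('side',[467,-25.5,73]))
"
```

```text
turn 0.1 shift [ 1.   3.5 90.2] q6 50.0 pos [464.9 -22.7 133.2]
0.71 [281.2, 231.7, 301.3, 266.8] (np.float64(292.0782817068477), np.float64(249.67041180472262)) (np.float64(291.9606793078663), np.float64(262.2462366020082)) (np.float64(292.20412688552153), np.float64(236.21314450156746))
```

Call:
servo_tool(commands=[[94,[1,3.5,0],[0,0,0]],[94,[0,0,25],[0,0,0]],[94,[0,0,25],[0,0,0]],[94,[0,0,25],[0,0,0]],[94,[0,0,15],[0,0,0]],[94,[0,0,0],[0,0,0]],[94,[0,0,0],[0,0,0]]])

```text
clock: 16.73
position: [467.3, -26.1, 43.5]
eef_rot: [0.979, 0.203, -0.001, -0.0]
ft_force: [-0.5, -0.2, 0.2]
width: 1.002
gripper_force: 0.0
```

Call:
servo_tool(commands=[[0,[0,0,0],[0,0,0]],[0,[0,0,0],[0,0,0]],[0,[0,0,0],[0,0,0]],[0,[0,0,0],[0,0,0]],[0,[0,0,0],[0,0,0]],[0,[0,0,0],[0,0,0]],[0,[0,0,0],[0,0,0]],[0,[0,0,0],[0,0,0]],[0,[0,0,0],[0,0,0]],[0,[0,0,0],[0,0,0]]], grip_force=28)

```text
clock: 17.57
position: [469.0, -24.7, 47.1]
eef_rot: [0.979, 0.203, 0.001, -0.001]
ft_force: [-8.3, 7.6, 25.9]
width: 0.378
gripper_force: 28.3
```

Call:
servo_tool(commands=[[0,[0,0,-4],[0,0,0]],[0,[0,0,0],[0,0,0]],[0,[0,0,0],[0,0,0]],[0,[0,0,0],[0,0,0]],[0,[0,0,0],[0,0,0]]])

```text
clock: 17.98
position: [468.8, -25.3, 49.6]
eef_rot: [0.979, 0.203, 0.001, -0.0]
ft_force: [-1.8, 3.3, 11.3]
width: 0.296
gripper_force: 28.0
```

```bash
python3 -c "
from h import *
cv2.imwrite('pics/s5.png',cv2.resize(get_image('side')[180:280,220:353,::-1],(800,600),interpolation=3))"
```

```text
(no output)
```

View pics/s5.png

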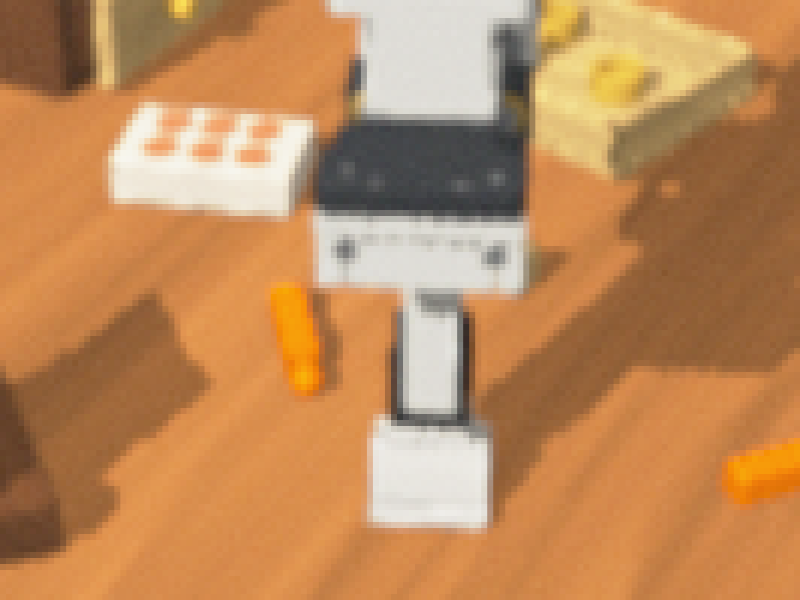

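The clip is held at 28 mm, which is its stop. I'll lift it and go to the card.

Call:
servo_tool(commands=[[0,[0,0,-10],[0,0,0]],[0,[0,0,-25],[0,0,0]],[0,[0,0,-35],[0,0,0]],[0,[0,0,-35],[0,0,0]],[0,[0,0,-20],[0,0,0]],[0,[0,0,0],[0,0,0]],[0,[0,0,0],[0,0,0]],[0,[0,0,0],[0,0,0]]])

```text
clock: 18.7
position: [466.3, -25.2, 171.1]
eef_rot: [0.979, 0.203, -0.001, -0.001]
ft_force: [-0.4, 0.2, -0.6]
width: 0.294
gripper_force: 27.9
```

Call:
servo_tool(commands=[[0,[0,0,0],[0,0,6.5]],[0,[0,0,0],[0,0,6.5]],[0,[0,0,0],[0,0,6.5]],[0,[0,0,0],[0,0,6.5]],[0,[0,0,0],[0,0,6.5]],[0,[0,0,0],[0,0,6.5]],[0,[0,0,0],[0,0,6.5]],[0,[0,0,0],[0,0,6.5]],[0,[0,0,0],[0,0,6.5]],[0,[0,0,0],[0,0,6.5]],[0,[0,0,0],[0,0,0]]])

```text
clock: 19.62
position: [466.0, -25.0, 170.3]
eef_rot: [0.935, -0.356, -0.003, 0.0]
ft_force: [0.9, 0.5, -0.8]
width: 0.291
gripper_force: 27.9
```

Run:
```python
from h import *
print(get_obs()['width']*94)
go([624.6,56.1],172,49.1)
im=cv2.imread('pics/side0.png');cv2.imwrite('pics/c2.png',cv2.resize(im[210:285,180:280],(800,600),interpolation=3))
print(proj('side',[624.6,56.1,95]))
```

```text
27.33904759431742
turn -0.8 shift [  66.8 -165.2   -2.4] q6 115.0 pos [466.  -25.  170.3]
(np.float64(211.87137046538857), np.float64(227.5186198468712))
```

View pics/c2.png

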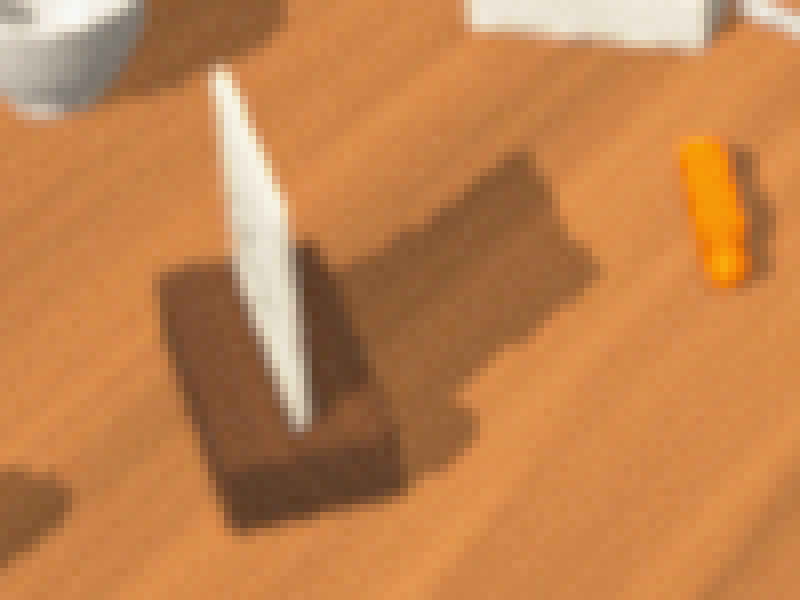

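The card's top edge in the side view runs from (207.5,218.5) to (215.4,235.4). The projected estimate is within about 1 px of that, so the card position holds.

Call:
servo_tool(commands=[[0,[13.4,-33,0],[0,0,0]],[0,[13.4,-33,0],[0,0,0]],[0,[13.4,-33,0],[0,0,0]],[0,[13.4,-33,0],[0,0,0]],[0,[13.4,-33,0],[0,0,-0.8]],[0,[0,0,0],[0,0,0]],[0,[0,0,0],[0,0,0]],[0,[0,0,0],[0,0,0]],[0,[0,0,0],[0,0,0]]])

```text
clock: 20.37
position: [625.9, 53.2, 172.1]
eef_rot: [0.937, -0.348, -0.001, 0.0]
ft_force: [0.8, -0.8, -1.6]
width: 0.295
gripper_force: 27.9
```

Run:
```python
from h import *
print(get_obs()['width']*94)
go([624.6,56.1],126,49.1)
a=cv2.resize(get_image('side')[170:270,160:260,::-1],(400,400),interpolation=3)
b=cv2.resize(get_image('top')[120:200,200:280,::-1],(400,400),interpolation=3)
cv2.imwrite('pics/c3.png',np.hstack([a,b]))
p=get_obs()['position']
print('side',[ (np.array(proj('side',[p[0],p[1],z]))-[160,170])*4 for z in(p[2],p[2]-13.6,p[2]-49.6)])
```

```text
27.71288067417274
turn 0.2 shift [-2.8 -1.4 46.1] q6 125.0 pos [625.9  53.2 172.1]
side [array([194.7, 103.1]), array([197.2, 125.4]), array([203.5, 183. ])]
```

View pics/c3.png

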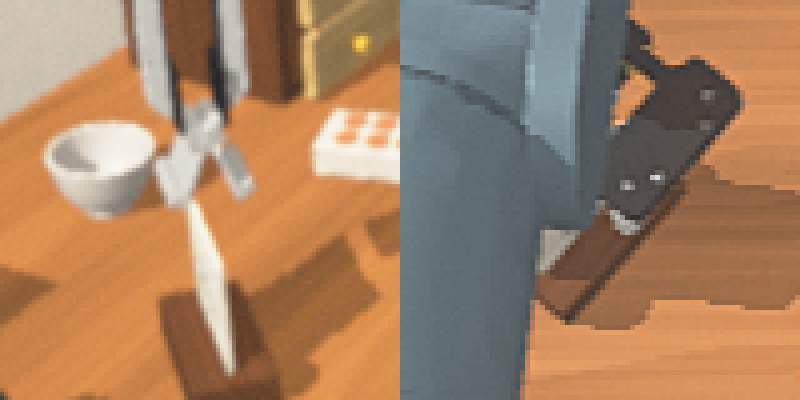

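The clip is open above the card: jaws at (175,185) and (240,180) in the left half, with the card edge starting at (192,203). I'll check the near faces before lowering.

Run:
```python
from h import *
p=get_obs()['position'];x=np.array([-.755,.656,0]);y=np.array([.656,.755,0])
for n,a,b,z in[("pin end",20,0,-13.6),("jaw+ near tip",22,14,-48),("jaw- near tip",22,-14,-48),("jaw+ far",-22,14,-48),("jaw- far",-22,-14,-48)]:
    print(n,(np.array(proj('side',p+a*x+b*y+[0,0,z]))-[160,170])*4)
```

```text
pin end [205.1 143. ]
jaw+ near tip [185.9 205.6]
jaw- near tip [237.7 195.5]
jaw+ far [169.8 165.9]
jaw- far [219.8 156.6]
```

The predicted jaw tips match the picture, so I'll lower the clip.

Call:
servo_tool(commands=[[0,[-2.8,-1.4,0],[0,0,0]],[0,[0,0,0],[0,0,0]],[0,[0,0,9],[0,0,0]],[0,[0,0,9],[0,0,0]],[0,[0,0,9],[0,0,0]],[0,[0,0,9],[0,0,0]],[0,[0,0,6],[0,0,0]],[0,[0,0,4],[0,0,0]],[0,[0,0,0],[0,0,0]],[0,[0,0,0],[0,0,0]],[0,[0,0,0],[0,0,0]],[0,[0,0,0],[0,0,0]]])

```text
clock: 21.47
position: [626.4, 56.4, 127.7]
eef_rot: [0.937, -0.348, 0.001, -0.0]
ft_force: [-0.4, -0.7, -0.4]
width: 0.291
gripper_force: 27.9
```

Run:
```python
from h import *
o=get_obs();print(o['width']*94,o['ft_force'],o['moment'])
go([624.6,56.1],126,49.1)
cv2.imwrite('pics/c4.png',cv2.resize(get_image('side')[190:265,160:260,::-1],(800,600),interpolation=3))
```

```text
27.38630996580639 [-0.4 -0.7 -0.4] [ 0.1 -0.1  0.1]
turn 0.1 shift [-1.2  1.5  1.7] q6 126.0 pos [626.4  56.4 127.7]
```

View pics/c4.png

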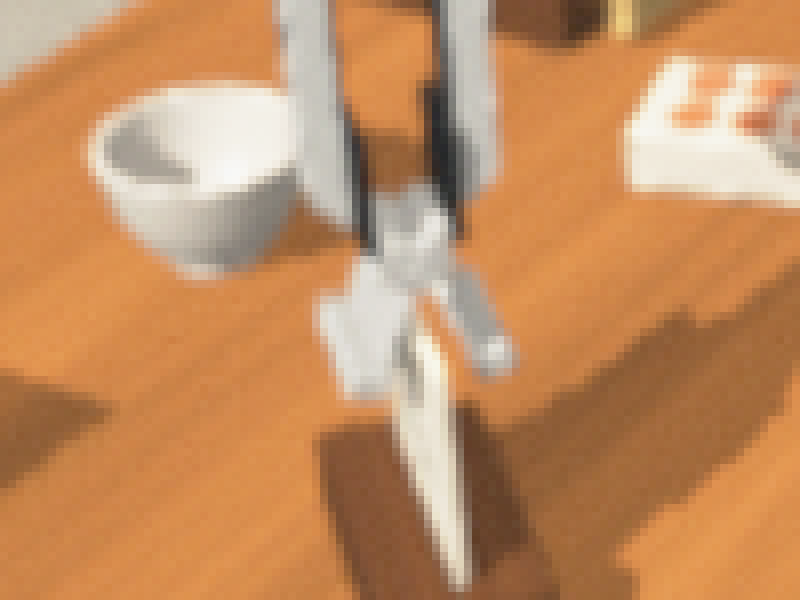

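The card edge lies centred between the jaw tips at (370,395) and (492,372), about 16 mm inside the mouth. There is no contact force, so I'm handing in.

```bash
python3 -c "
from bench import *
print(close_job())"
```

```text
the job is handed in; nothing more can be done
None
```

I handed the job in after about 21.5 s: ring and punch released in their trays, clip held squeezed open over the middle of the card with no contact force showing; the hand-in gave no verdict.

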